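Hang a tape roll on the slanted spindle and snap it home

ROBOT

A 6-joint arm with a two-finger parallel gripper is mounted at the origin on the work surface. World frame = base frame: x ahead of the robot, y to its left, z up, the work surface at z = 0. Lengths are in mm, angles in rad, forces in N, time in s.
With the tool pointing down it reaches from about 300 to 775 mm from the base axis. Payload 14.6 kg.
Tool frame: the origin (TCP) lies on the centre line of the jaws, within the pads' length; the fingertips stand 8 mm ahead of it and the grasp point (between the pads) lies 11 mm behind it; z points along the fingers, y is the line along which they close (so a half turn about z gives the same grasp; the last joint's range is limited). The gripper opens to 94 mm and grips with 3 to 60 N. Pads are 16 mm wide; open, the fingers measure 119 mm over their backs; the gripper's body (75 mm by 177 mm) begins 78 mm behind the grasp point.
Start: joints at [1.115, 0.3, 1.521, -0, 1.321, -0.067], TCP at [208.49, 508.941, 190.046] pointing down, gripper open.
Joint ranges: [-3.03, 3.03], [-0.79, 2.21], [0.23, 2.52], [-1.04, 4.18], [0, 3.07], [-2.55, 2.55]. Speed limits (rad/s): [2.22, 2.22, 2.57, 3.14, 3.14, 3.14].

INTERFACE

Orientations are given as [roll, pitch, yaw] about the fixed x, y, z axes, in that order (R = Rz(yaw) Ry(pitch) Rx(roll)).
In Python, from cell import manip gives the robot as it stands.
- The arm moves only by the tool jog_arm, never from a script. Its argument "rows" is one flat list of numbers, 7 for each row, row after row: the shift along the world's x, y, z in cm, then the turn, a rotation vector about the world's x, y, z in rad, then the closure, from 0 (fully open) to 1 (shut). In form: [dx, dy, dz, rx, ry, rz, fingers, dx, dy, dz, rx, ry, rz, fingers, ...]. A call has 1 to 20 rows; each row shifts and turns the commanded pose from where the row before left it; what a row does not reach is not made up. A row lasts 1/12 s, in which the tool goes at most 41.7 mm and 7.16 degrees, less where a joint would pass 70% of its speed; a pose out of reach is approached as far as the arm can. A call with a gripper value outside its range is refused whole. The fingers move at their own pace and stop on an object; "newtons" is the grip in N (left out, the last holds). Time passes only in rows, so rows that do not move let the fingers close. It gives the time, the measured TCP pose, the force, the opening and the grip force at its end, in the units of the state.
- manip.read_state(): the state, without advancing time (a new reading comes with each control period).
- manip.camera(name): name is "scene" or "top" or "wrist"; returns (picture, depth): 400x640x3 uint8, blue, green, red; 400x640 float32, mm along the optical axis (not along the pixel's ray), 0 where there is no reading.
- manip.camera_model(name): a dict with "K" (3x3 intrinsics, pixels), "R" (3x3) and "t" (3): a world point X has camera coordinates R X + t. Camera axes: x right, y down, z forward; pixel columns grow to the right and rows downward; lengths in mm; the calibration is good to about 2 mm. A picture is of the moment at which its call begins: read the wrist's pose just before it. camera_model takes no time and is no camera call; for the wrist camera it gives the pose at the moment of the call.
- manip.sign_off(): hands the job in; it is judged then, once.
The state is a dict: "clock": time; "joints": joint angles; "qd": joint speeds; "effort": joint torques, N m; "eef_pos": TCP position; "eef_rot": TCP orientation; "wrist_force": force on the tool from outside, world axes, zero at the start; "moment": the same for the moment, N m; "finger_gap": finger opening in mm; "finger_force": force on a finger pad.
Only numpy, scipy, OpenCV 4.12 (cv2) and the standard library are available. Lean on these libraries where they do the work, as an engineer would, in place of code of your own. Each camera call takes 0.05 s, during which the arm holds its last target. There are 200 camera calls.

TASK

Take the small roll of brown tape whose narrow core fits the spindle, slide it along the slanted spindle of the roll holder, push it past the spring balls and press it home against the rubber pad with about 12 N for half a second (never push or strike the holder through the roll with more than 25 N), then let go so that it stays there. Leave everything else on the bench where it is.

Things in the scene. Friction and masses are not known exactly. Their poses are not given: they have to be found in the camera images.
- roll: the roll to hang: brown tape lying flat, 60 mm outside diameter, 27 mm round through-hole, 22 mm wide, 50 to 150 g. Origin: centre of its underside; z is the axis of the hole. Either face may go first. Gripped with 40 N across its outside it does not slip under 20 N.
- roll_center (a point): centre of that roll, on its axis, 11 mm from either face
- spindle: fixed round steel spindle, 24 mm diameter, rising at 60 degrees above level. z runs along its axis, up and outward to the free end; y is level; origin on the axis, 110 mm above the bench. The cylinder ends at z = 44 mm and tapers to 13 mm diameter at the tip, z = 54 mm. Apart from its balls and disc nothing is within 60 mm of the axis from z = -20 mm upward.
- ball_level (a point): point on the spindle's axis at z = 38 mm, level with two 10 mm spring balls that stick out by about 3 mm at its sides (+y and -y). Pushing the roll over them takes several newtons; they spring out behind it once its centre is below about z = 22 mm.
- pad_zone (a point): point on the axis at z = 5 mm, middle of the zone of the 44 mm disc with rubber-faced spring pad (5 N per mm, 5 mm travel). The disc is clamped at a different, unmeasured height each time: the pad's free face is between z = 0 and 10 mm, so the roll's centre touches down at z between 11 and 21 mm: to be felt. Measured in the spindle's frame; this point does not move with the disc.
- spindle_tip (a point): free end of the spindle, on its axis, 54 mm from the spindle's origin
- stand: the holder's grey steel base plate, 150 x 110 x 12 mm, screwed down; origin on the bench straight below the spindle's origin, the plate reaching from 35 mm before it to 115 mm behind it; -x is the level direction in which the spindle leans, z up
- wide_core_roll: bystander: a similar tape roll, 64 mm outside, with a wider 42 mm hole, 22 mm wide, lying flat; not the one to hang
- packing_roll: bystander: big packing tape roll, 100 mm outside, 76 mm hole, 48 mm high, lying flat
- cup_a: bystander: clear mixing cup, 72 mm rim, 90 mm high
- cup_b: bystander: grey stained mixing cup, 72 mm rim, 90 mm high
- tub: bystander: clear plastic tub 150 x 120 x 60 mm
- jar: bystander: closed jar, 64 mm diameter, 85 mm high
- spatula: bystander: spatula lying on the bench
Mind the look-alikes: they are no part of the job. Leave any red look-alike of the roll alone. What is shaped like the stand but red is not meant.

How it is judged (in metres and radians):
On the way, in this order (a step that is already met when the one before it is completed fails the run):
1. the roll is threaded onto the spindle's end, above the spring balls' hold (x of roll_center in the frame of spindle between -0.005 and 0.005 m and y of roll_center in the frame of spindle between -0.005 and 0.005 m and angle between the z axis of roll and the z axis of spindle, either way round below 0.15 rad and z of roll_center in the frame of spindle between 0.026 and 0.06 m), for 0.1 s.
2. the roll is past the spring balls and pressed home with at least 7 N for 0.3 s (x of roll_center in the frame of spindle between -0.005 and 0.005 m and y of roll_center in the frame of spindle between -0.005 and 0.005 m and angle between the z axis of roll and the z axis of spindle, either way round below 0.15 rad and z of roll_center in the frame of spindle between 0.004 and 0.023 m and contact force between roll and spindle above 7 N), for 0.3 s.
At the end, for the whole second after the job is handed in: The roll hangs on the spindle past the spring balls: its centre on the spindle's axis within 5 mm in x and y and between 4 and 23 mm along z in the spindle's frame, its axis within 0.15 rad of the spindle's, at rest (under 0.02 m/s) and released (x of roll_center in the frame of spindle between -0.005 and 0.005 m and y of roll_center in the frame of spindle between -0.005 and 0.005 m and angle between the z axis of roll and the z axis of spindle, either way round below 0.15 rad and z of roll_center in the frame of spindle between 0.004 and 0.023 m and linear speed of roll below 0.02 m/s and contact force between the fingers and roll below 0.1 N); the robot touches nothing.
It fails at once if the roll pushed or struck on the spindle, its balls or its pad with more than 25 N (contact force between roll and spindle above 25 N).
It fails at once if a bystander moved by more than 30 mm (distance of any of wide_core_roll, packing_roll, cup_a, cup_b, tub, jar, spatula from where it was at the start of the episode above 0.03 m).
It also fails if it takes over 58 s, if anything falls off the work surface, if the arm or the gripper's body presses on something with over 40 N, if the wrist force passes 120 N, or if a joint passes its speed limit or range.

## Working session

There is one attempt and no reset: what is moved stays moved. The work goes in short steps, Python scripts to look and compute and a tool call to move; the robot and the scene stay as the last step left them, time stands still between calls to the robot, and variables do not carry over. Pictures are saved under pics/ and viewed, at most 10 in all, crops included, and the job is handed in when it is done.

Besides the shell and the picture viewer there is one more tool, called after ">>>" by a JSON object that holds its "name" and its "arguments", one argument or row to a line. jog_arm: Moves the arm, as the interface text tells. Its arguments: {"type":"object","properties":{"rows":{"type":"array"},"newtons":{"type":"number"}},"required":["rows"]}

```bash
mkdir -p pics; ls; cat > h.py <<'E'
from cell import manip
import numpy as np, cv2
def ray(name,u,v,M=None):
    M=M or manip.camera_model(name);K,R,t=[np.array(M[k],float) for k in("K","R","t")]
    d=R.T@np.linalg.solve(K,[u,v,1.]);return -R.T@t,d
def plane(name,u,v,z):
    c,d=ray(name,u,v);return c+d*(z-c[2])/d[2]
def cloud(dep,M):
    K,R,t=[np.array(M[k],float) for k in("K","R","t")]
    v,u=np.mgrid[:400,:640];P=np.stack([(u-K[0,2])/K[0,0]*dep,(v-K[1,2])/K[1,1]*dep,dep],-1)
    return (P-t.ravel())@R
def proj(name,X):
    M=manip.camera_model(name);K,R,t=[np.array(M[k],float) for k in("K","R","t")]
    p=K@(R@np.array(X)+t.ravel());return p[:2]/p[2]
E
python3 - <<'E'
from h import *
for n in("top","scene"):
    p,d=manip.camera(n);cv2.imwrite(f"pics/{n}0.png",p);np.save(n+"0.npy",d)
    M=manip.camera_model(n);c,dd=ray(n,320,200,M);print(n,c.round(),dd.round(2),np.array(M["K"])[0,0])
print(manip.read_state())
E
```

```text
pics
top [ 352.  -36. 1054.] [ 0.17  0.01 -0.99] 364.57322746069036
scene [1094. -482. 1017.] [-0.5   0.4  -0.77] 449.1954251726682
{'clock': 0.1, 'joints': array([ 1.11539417e+00,  3.00406677e-01,  1.52151424e+00,  7.71888602e-06,
        1.32069834e+00, -6.66101373e-02]), 'qd': array([ 0.00047775, -0.00146271, -0.00248909,  0.0012232 ,  0.00127321,
        0.00074802]), 'effort': array([ 1.28179818e-04, -5.32649016e+01, -3.53278184e+01,  7.08956318e-02,
        2.36040872e-02, -6.94673690e-05]), 'eef_pos': array([208.38501654, 508.72549147, 189.54995066]), 'eef_rot': array([-3.14056882e+00, -7.57921010e-05,  2.75279868e+00]), 'wrist_force': array([-0.10582677,  0.32851961, -0.50593077]), 'moment': array([ 0.04761216,  0.00415552, -0.04289777]), 'finger_force': 0.0, 'finger_gap': 94.09711608082932}
```

View pics/top0.png

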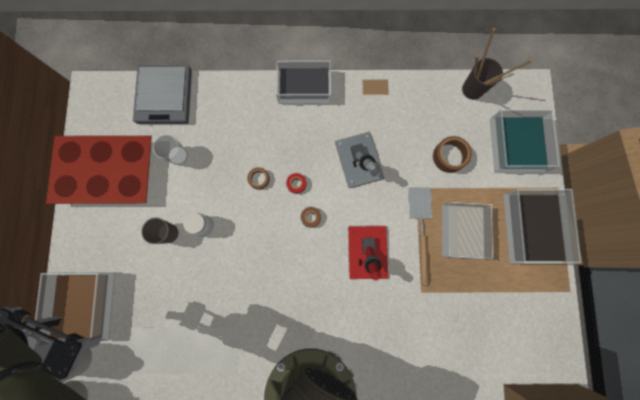

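View pics/scene0.png

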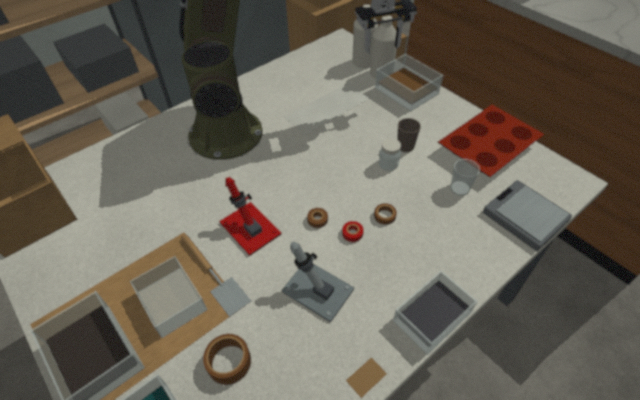

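Top view: two brown rolls at (258,178) and (311,217), a red look-alike at (297,183), the grey holder at (362,160) and a red holder at (369,252). The hole of the roll at (311,217) looks narrower, so I'll measure both and confirm in a crop.

```bash
python3 - <<'E'
from h import *
top=cv2.imread("pics/top0.png");sc=cv2.imread("pics/scene0.png")
a=cv2.resize(top[150:250,230:400],None,fx=4.6,fy=4.6,interpolation=cv2.INTER_CUBIC)[:,:780]
cv2.imwrite("pics/crop1.png",a)
b=cv2.resize(sc[190:325,265:415],None,fx=4.4,fy=4.4,interpolation=cv2.INTER_CUBIC)
cv2.imwrite("pics/crop2.png",b)
for n,im,cs in(("top",top,[(258,178),(311,217)]),("scene",sc,[(385,213),(317,217)])):
    hsv=cv2.cvtColor(im,cv2.COLOR_BGR2HSV)
    P=cloud(np.load(n+"0.npy"),manip.camera_model(n))
    for u,v in cs:
        m=np.zeros((400,640),np.uint8);m[v-18:v+19,u-18:u+19]=255
        w=cv2.inRange(hsv,(4,70,30),(22,255,255))&m
        c,h=cv2.findContours(w,cv2.RETR_CCOMP,cv2.CHAIN_APPROX_NONE)
        for i,k in enumerate(c):
            if len(k)<12: continue
            q=np.array([plane(n,*x[0],22)[:2] for x in k]).astype(np.float32)
            print(n,(u,v),"hole" if h[0][i][3]>=0 else "outer",np.round(cv2.minEnclosingCircle(q),1) if 0 else [np.round(x,1) for x in cv2.fitEllipse(q)])
        Q=P[w>0];Q=Q[(Q[:,2]>15)&(Q[:,2]<28)];print(" top pts",len(Q),Q.mean(0).round(1),Q.min(0).round(),Q.max(0).round())
# stand
for n,(u0,u1,v0,v1) in(("top",(325,395,125,195)),("scene",(275,360,235,325))):
    P=cloud(np.load(n+"0.npy"),manip.camera_model(n))[v0:v1,u0:u1].reshape(-1,3)
    pl=P[(P[:,2]>7)&(P[:,2]<17)];r=cv2.minAreaRect(pl[:,:2].astype(np.float32));print(n,"plate",len(pl),np.median(pl[:,2]),r,cv2.boxPoints(r).round())
    for a in range(20,180,15):
        s=P[(P[:,2]>a)&(P[:,2]<a+15)]
        if len(s):print(a,len(s),s.mean(0).round(1),s.min(0).round(),s.max(0).round())
E
```

```text
top (258, 178) outer [array([595.4, 151.8]), array([58. , 60.7]), np.float64(127.9)]
top (258, 178) hole [array([595.3, 150.9]), array([42.5, 44. ]), np.float64(20.9)]
 top pts 173 [595.4 152.3  21.5] [566. 123.  16.] [626. 181.  27.]
top (311, 217) outer [array([481.4,  -0.9]), array([54.2, 55. ]), np.float64(125.2)]
top (311, 217) hole [array([480.9,  -1.2]), array([29.3, 31. ]), np.float64(151.4)]
 top pts 233 [481.6  -0.8  21.7] [455. -28.  15.] [510.  27.  26.]
scene (385, 213) outer [array([604.9, 146.5]), array([58.6, 71.1]), np.float64(33.7)]
scene (385, 213) hole [array([605.5, 146. ]), array([32.6, 37.3]), np.float64(135.3)]
 top pts 201 [602.7 149.1  21.4] [571. 119.  15.] [633. 182.  28.]
scene (317, 217) outer [array([490.7,  -5.6]), array([55., 66.]), np.float64(45.6)]
scene (317, 217) hole [array([491.1,  -5.6]), array([15.3, 20. ]), np.float64(137.6)]
 top pts 238 [488.5  -3.7  21.5] [460. -33.  15.] [516.  26.  28.]
top plate 1365 11.750891157165457 ((654.8931884765625, -142.67970275878906), (150.07281494140625, 110.34033203125), 15.646129608154297) [[ 568. -110.]
 [
[... 926 characters left out ...]
   43.]]
20 136 [659.4 -95.   27.5] [ 589. -203.   20.] [699.  41.  35.]
35 166 [ 676.3 -142.3   38.7] [ 653. -161.   35.] [ 698. -120.   50.]
50 56 [ 659.3 -149.5   57.7] [ 642. -160.   50.] [ 668. -135.   65.]
65 60 [ 650.4 -151.6   72.2] [ 638. -162.   65.] [ 659. -137.   80.]
80 49 [ 640.8 -151.9   87.2] [ 621. -170.   81.] [ 650. -123.   95.]
95 108 [ 629.8 -152.1  102.8] [ 601. -176.   95.] [ 647. -118.  110.]
110 163 [ 628.8 -156.7  117.3] [ 607. -177.  110.] [ 644. -135.  125.]
125 65 [ 618.8 -159.9  131.8] [ 604. -171.  125.] [ 638. -147.  140.]
140 86 [ 606.8 -163.1  148.3] [ 589. -175.  141.] [ 620. -148.  155.]
155 31 [ 600.  -163.   158.1] [ 591. -170.  155.] [ 608. -156.  162.]
```

View pics/crop1.png

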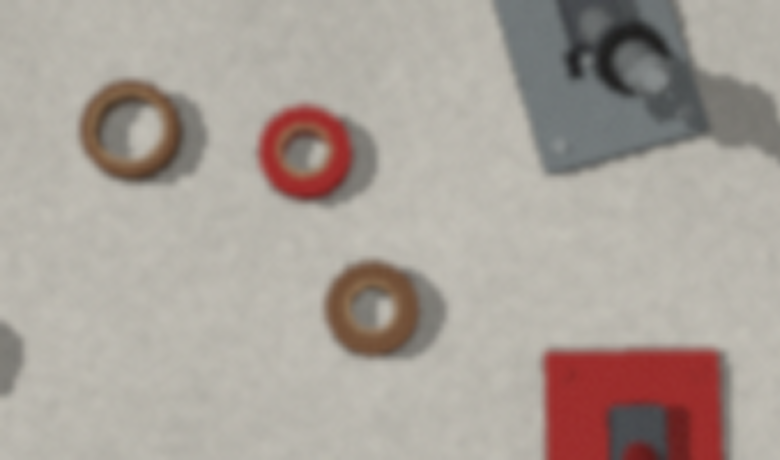

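View pics/crop2.png

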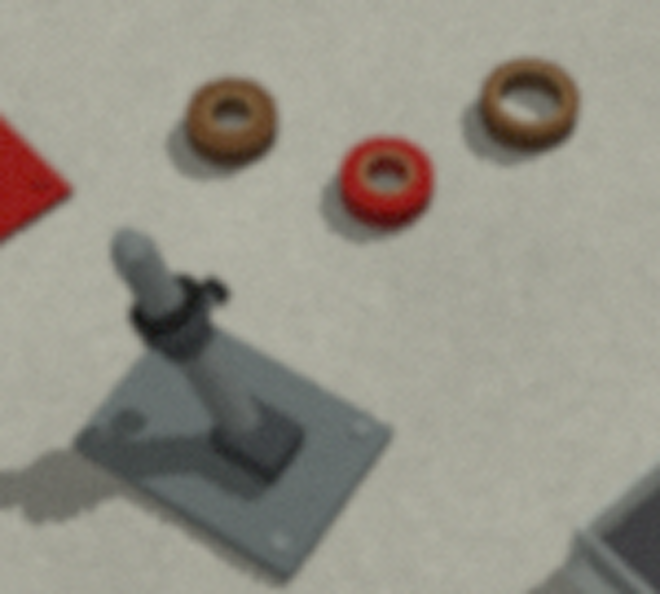

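The crops show that the roll at top (311,217) / scene (317,217) has the narrow hole: 29 mm measured, against 43 mm for the brown one at (258,178), which is the wide-core bystander. The one at (297,183) is red. So the roll to take is at about (481, -1). The grey plate measures 150 x 110 mm, which puts the spindle origin near (616, -153), leaning along (-0.96, -0.27).

>>> {"name": "jog_arm", "arguments": {
  "rows": [1.51,-2.83,0,0,0,0.037,0,1.51,-2.83,0,0,0,0.037,0,1.51,-2.83,0,0,0,0.037,0,1.51,-2.83,0,0,0,0.037,0,1.51,-2.83,0,0,0,0.037,0,1.51,-2.83,0,0,0,0.037,0,1.51,-2.83,0,0,0,0.037,0,1.51,-2.83,0,0,0,0.037,0,1.51,-2.83,0,0,0,0.037,0,1.51,-2.83,0,0,0,0.037,0,1.51,-2.83,0,0,0,0.037,0,1.51,-2.83,0,0,0,0.037,0,1.51,-2.83,0,0,0,0.037,0,1.51,-2.83,0,0,0,0.037,0,1.51,-2.83,0,0,0,0.037,0,1.51,-2.83,0,0,0,0.037,0,1.51,-2.83,0,0,0,0.037,0,1.51,-2.83,0,0,0,0.033,0,0,0,0,0,0,0,0,0,0,0,0,0,0,0],
  "newtons": 40
}}

```text
clock: 1.77
eef_pos: [480.3, -1.4, 189.5]
eef_rot: [3.141, -0.001, -2.871]
wrist_force: [-1.4, 0.5, 0.7]
finger_gap: 93.9
finger_force: 0.0
```

```bash
cat > w.py <<'E'
from h import *
import sys
s=manip.read_state();M=manip.camera_model("wrist");p,d=manip.camera("wrist")
f=sys.argv[1];cv2.imwrite(f"pics/{f}.png",p);np.save(f+".npy",d)
np.savez(f+"M.npz",**{k:np.array(M[k]) for k in "KRt"})
print(s["clock"],s["eef_pos"],s["eef_rot"],s["joints"].round(2),s["wrist_force"].round(2),s["finger_gap"])
E
python3 w.py w1
```

```text
1.7667 [480.30424023  -1.44809644 189.46028633] [ 3.14109485e+00 -1.12564990e-03 -2.87094081e+00] [-0.08  0.15  1.71  0.    1.29 -1.92] [-1.41  0.54  0.67] 93.9394099055604
```

View pics/w1.png

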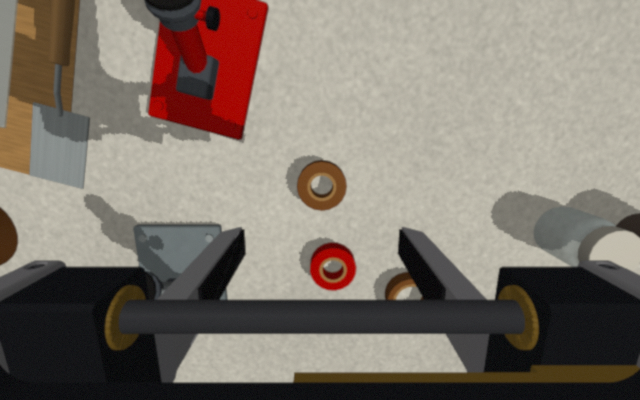

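The wrist view shows the brown roll at (322,185), the red one at (333,266) just beyond it, and the grey plate at lower left.

```bash
python3 - <<'E'
from h import *
im=cv2.imread("pics/w1.png");hsv=cv2.cvtColor(im,cv2.COLOR_BGR2HSV)
Z=np.load("w1M.npz");M={k:Z[k] for k in "KRt"}
w=cv2.inRange(hsv,(4,70,30),(22,255,255));m=np.zeros_like(w);m[155:216,290:355]=255;w&=m
c,h=cv2.findContours(w,cv2.RETR_CCOMP,cv2.CHAIN_APPROX_NONE)
for i,k in enumerate(c):
    if len(k)<15: continue
    q=[]
    for x in k:
        o,d=ray("",*x[0],M=M);q.append((o+d*(22-o[2])/d[2])[:2])
    print("hole" if h[0][i][3]>=0 else "outer",cv2.fitEllipse(np.array(q,np.float32)))
P=cloud(np.load("w1.npy"),M);Q=P[w>0];Q=Q[(Q[:,2]>18)&(Q[:,2]<27)];print(len(Q),Q.mean(0),Q.min(0),Q.max(0),ray("",320,200,M))
E
```

```text
outer ((483.4358215332031, -1.5695022344589233), (57.39664840698242, 59.00792694091797), 116.579345703125)
hole ((482.3621520996094, -2.060305118560791), (23.31375503540039, 26.34450340270996), 9.320691108703613)
1530 [483.29929402  -1.53558373  21.3791115 ] [454.3536592  -30.69615971  18.01137867] [513.54773976  28.10933788  23.97403055] (array([413.19811649, -20.4851602 , 383.71826725]), array([ 0.23477526,  0.05962889, -0.97023093]))
```

>>> {"name": "jog_arm", "arguments": {
  "rows": [0.04,0,-2.5,0,0,0,0,0.04,0,-2.5,0,0,0,0,0.04,0,-2.5,0,0,0,0,0.04,0,-2.5,0,0,0,0,0.04,0,-2.5,0,0,0,0,0.04,0,-2.5,0,0,0,0,0,0,-0.6,0,0,0,0,0,0,-0.6,0,0,0,0,0,0,-0.6,0,0,0,0,0,0,-0.6,0,0,0,0,0,0,-0.5,0,0,0,0,0,0,0,0,0,0,0,0,0,0,0,0,0,1,0,0,0,0,0,0,1,0,0,0,0,0,0,1,0,0,0,0,0,0,1,0,0,0,0,0,0,1,0,0,0,0,0,0,1],
  "newtons": 40
}}

```text
clock: 3.32
eef_pos: [482.7, -0.5, 11.2]
eef_rot: [-3.142, 0.0, -2.868]
wrist_force: [-0.0, 0.4, 0.3]
finger_gap: 57.5
finger_force: 0.0
```

>>> {"name": "jog_arm", "arguments": {
  "rows": [0,0,0,0,0,0,1,0,0,0,0,0,0,1,0,0,0,0,0,0,1,0,0,0,0,0,0,1],
  "newtons": 40
}}

```text
clock: 3.65
eef_pos: [482.7, -0.5, 11.0]
eef_rot: [3.142, -0.0, -2.868]
wrist_force: [-0.1, -0.4, 0.3]
finger_gap: 30.8
finger_force: 0.0
```

```bash
python3 w.py w2
```

```text
3.65 [ 4.82669838e+02 -4.55119018e-01  1.10303075e+01] [ 3.14156884e+00 -5.67735231e-05 -2.86842815e+00] [-0.08  0.39  1.87  0.    0.88 -1.92] [-0.12 -0.43  0.25] 30.7854097755098
```

View pics/w2.png

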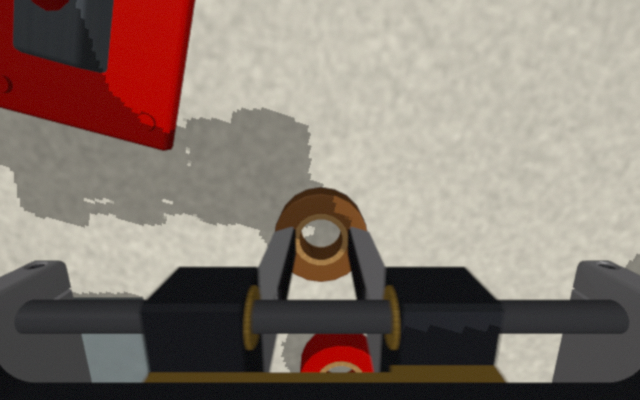

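The roll at (320,235) has slipped out of the jaws towards the robot, and the fingertips close behind it at (285,232)/(355,232). I'll open the jaws and measure again.

>>> {"name": "jog_arm", "arguments": {
  "rows": [0,0,0,0,0,0,0,0,0,0,0,0,0,0,0,0,0,0,0,0,0,0,0,0,0,0,0,0,0,0,0,0,0,0,0,0,0,0,0,0,0,0,0,0,0,0,0,0,0,0,0,0,0,0,0,0]
}}

```text
clock: 4.37
eef_pos: [482.7, -0.5, 11.0]
eef_rot: [-3.142, 0.0, -2.868]
wrist_force: [0.7, -0.4, 0.6]
finger_gap: 77.1
finger_force: 0.0
```

```bash
python3 w.py w3; cat > roll.py <<'E'
from h import *
import sys
f=sys.argv[1];zt=float(sys.argv[2])
im=cv2.imread(f"pics/{f}.png");hsv=cv2.cvtColor(im,cv2.COLOR_BGR2HSV)
Z=np.load(f+"M.npz");M={k:Z[k] for k in "KRt"}
P=cloud(np.load(f+".npy"),M)
w=cv2.inRange(hsv,(4,70,30),(22,255,255))
w[P[...,2]<zt-6]=0;w[P[...,2]>zt+6]=0;w[(abs(P[...,0]-470)>60)|(abs(P[...,1])>60)]=0
c,h=cv2.findContours(w,cv2.RETR_CCOMP,cv2.CHAIN_APPROX_NONE)
for i,k in enumerate(c):
    if len(k)<15: continue
    q=[]
    for x in k:
        o,d=ray("",*x[0],M=M);q.append((o+d*(zt-o[2])/d[2])[:2])
    print("hole" if h[0][i][3]>=0 else "outer",len(k),k.reshape(-1,2).mean(0).round(),[np.round(a,1) for a in cv2.fitEllipse(np.array(q,np.float32))])
Q=P[w>0];print(len(Q),Q.mean(0).round(1),Q.min(0).round(1),Q.max(0).round(1))
# finger geometry: tips from cloud (dark grey points near TCP)
s=manip.read_state()["eef_pos"];near=(np.linalg.norm(P-s,axis=-1)<90)&(w==0)&(P[...,2]>4)&(hsv[...,1]<70)
F=P[near];print("near non-roll",len(F));
for a in np.arange(4,60,8):
    g=F[(F[:,2]>a)&(F[:,2]<a+8)]
    if len(g):print(a,len(g),g.mean(0).round(1),g.min(0).round(1),g.max(0).round(1))
p,d=manip.camera("top");np.save("t2.npy",d);cv2.imwrite("pics/t2.png",p)
E
python3 roll.py w3 22
```

```text
4.3667 [ 4.82693282e+02 -4.70922197e-01  1.10423822e+01] [-3.14158624e+00  2.81153356e-06 -2.86838925e+00] [-0.08  0.39  1.87 -0.    0.88 -1.92] [ 0.72 -0.43  0.61] 77.13577754918849
outer 258 [321. 236.] [array([483.4,  -1.5]), array([57.4, 59.2]), np.float64(105.8)]
hole 118 [321. 237.] [array([483. ,  -1.5]), array([25. , 26.5]), np.float64(10.8)]
5348 [482.9  -1.7  21.3] [454.2 -30.6  16. ] [513.8  28.2  23.8]
near non-roll 4141
4 30 [461.   -2.4   5.8] [454.5 -30.5   4.2] [488.7  17.1  11.8]
12 18 [469.7  16.1  18.3] [460.6 -30.7  12.9] [489.9  28.9  20. ]
20 105 [481.8   6.1  24. ] [460.6 -44.2  20.1] [513.6  38.2  28. ]
28 285 [478.7  -1.3  32.2] [461.4 -51.2  28. ] [501.4  45.1  35.9]
36 358 [478.8  -3.7  40. ] [460.9 -51.3  36. ] [502.   45.2  44. ]
44 427 [478.   -1.4  48. ] [460.8 -51.5  44. ] [502.1  45.3  52. ]
52 476 [478.2  -3.   56.1] [461.  -51.6  52.1] [502.  45.  60.]
```

View pics/w3.png

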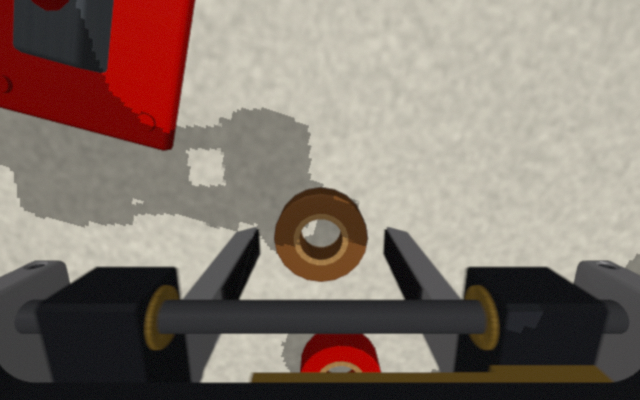

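```bash
python3 - <<'E'
from h import *
Z=np.load("w3M.npz");M={k:Z[k] for k in "KRt"};K,R,t=M["K"],M["R"],M["t"].ravel()
P=cloud(np.load("w3.npy"),M)
print("bench",P[200,500],P[150,400])
T=np.array([482.7,-.5,11]);y=np.array([-.27,.963,0])
for s in(-1,1):
  for z in(3,11,22,30,60):
    X=T+s*38.5*y;X=np.array([X[0],X[1],z]);q=K@(R@X+t);print(s,z,X.round(),(q[:2]/q[2]).round())
for u,v in[(248,235),(256,235),(256,245),(240,250),(230,265),(390,235),(395,250),(410,250),(388,232)]:print(u,v,P[v,u].round(1))
E
```

```text
bench [432.27938135 111.02292111  -0.56551037] [4.18752131e+02 3.41728919e+01 3.88567290e-01]
-1 3 [493. -38.   3.] [266. 227.]
-1 11 [493. -38.  11.] [264. 231.]
-1 22 [493. -38.  22.] [261. 237.]
-1 30 [493. -38.  30.] [258. 242.]
-1 60 [493. -38.  60.] [246. 264.]
1 3 [472.  37.   3.] [378. 227.]
1 11 [472.  37.  11.] [381. 231.]
1 22 [472.  37.  22.] [384. 237.]
1 30 [472.  37.  30.] [386. 242.]
1 60 [472.  37.  60.] [398. 264.]
248 235 [486.1 -43.   39.9]
256 235 [487.1 -39.2  34.7]
256 245 [492.7 -37.8  35.8]
240 250 [485.6 -42.   61.6]
230 265 [485.5 -42.2  78.6]
390 235 [465.4  35.   36.9]
395 250 [467.4  34.6  54. ]
410 250 [463.   39.2  61.2]
388 232 [465.4  34.8  32. ]
```

```bash
python3 - <<'E'
from h import *
for f,tz in(("w3",11.0),("w1",189.5),("w2",11.0)):
    Z=np.load(f+"M.npz");M={k:Z[k] for k in "KRt"}
    P=cloud(np.load(f+".npy"),M);T=np.array([482.7,-.5,tz] if f!="w1" else [480.3,-1.4,tz])
    y=np.array([-.27,.963,0]);x=np.array([-.963,-.27,0])
    D=P-T;a=D@x;b=D@y;c=D[...,2]
    for s in(-1,1):
        m=(abs(a)<14)&(b*s>10)&(b*s<56)&(c>(-8 if f=="w1" else 12.5))&(c<60);v,u=np.nonzero(m)
        z=c[m];o=np.argsort(z)[:400]
        print(f,s,len(z),"z rel TCP pct",np.percentile(z,[0,1,3,10]).round(1),"low pts a",a[m][o].mean().round(1),"b",b[m][o].min().round(1),b[m][o].max().round(1),"px",u[o].mean(),v[o].mean())
E
```

```text
w3 -1 1285 z rel TCP pct [12.8 16.  17.9 22.7] low pts a 4.0 b -50.3 -22.8 px 250.435 239.845
w3 1 1294 z rel TCP pct [14.7 16.2 17.8 22.8] low pts a 4.0 b 37.6 49.8 px 392.5775 239.89
w1 -1 1275 z rel TCP pct [13.8 16.  17.5 21.8] low pts a 3.1 b -56.0 -47.0 px 237.485 241.0675
w1 1 1318 z rel TCP pct [14.4 15.9 17.5 22. ] low pts a 3.1 b 46.0 56.0 px 405.8175 240.6075
w2 -1 929 z rel TCP pct [12.5 16.6 18.2 23.8] low pts a 6.0 b -27.7 -13.1 px 287.12 238.9775
w2 1 926 z rel TCP pct [14.8 17.2 18.4 23.9] low pts a 6.0 b 14.8 27.1 px 355.88 239.055
```

The depth shows the real fingertips about 15 mm behind the reported TCP, and this holds in all three views. The stated 8 mm ahead is therefore wrong, and the jaws closed above the roll without moving it (still at 483, -1.5). I'll go about 22 mm lower with care, then check the force.

>>> {"name": "jog_arm", "arguments": {
  "rows": [0,-0.05,-0.4,0,0,0,0,0,-0.05,-0.4,0,0,0,0,0,0,-0.4,0,0,0,0,0,0,-0.4,0,0,0,0,0,0,-0.3,0,0,0,0,0,0,-0.3,0,0,0,0,0,0,0,0,0,0,0]
}}

```text
clock: 5.05
eef_pos: [482.3, -1.4, -11.6]
eef_rot: [3.141, -0.001, -2.868]
wrist_force: [-0.1, 0.1, -0.2]
finger_gap: 94.6
finger_force: 0.0
```

>>> {"name": "jog_arm", "arguments": {
  "rows": [0,0,0,0,0,0,1,0,0,0,0,0,0,1,0,0,0,0,0,0,1,0,0,0,0,0,0,1,0,0,0,0,0,0,1,0,0,0,0,0,0,1,0,0,0,0,0,0,1,0,0,0,0,0,0,1],
  "newtons": 40
}}

```text
clock: 5.72
eef_pos: [482.7, -1.4, -10.9]
eef_rot: [-3.142, 0.0, -2.868]
wrist_force: [-0.4, 0.7, 1.9]
finger_gap: 60.1
finger_force: 40.0
```

>>> {"name": "jog_arm", "arguments": {
  "rows": [0,0,1,0,0,0,1,0,0,3,0,0,0,1,0,0,3,0,0,0,1,0,0,3,0,0,0,1,0,0,3,0,0,0,1,0,0,3,0,0,0,1,0,0,3,0,0,0,1,0,0,3,0,0,0,1,2,-1.5,1.5,0,0,0,1,2,-1.5,0.5,0,0,0,1,2,-1.5,0,0,0,0,1,2,-1.5,0,0,0,0,1,2,-1.5,0,0,0,0,1,2,-1.5,0,0,0,0,1,2,-1.5,0,0,0,0,1,2,-1.5,0,0,0,0,1,2,-1.5,0,0,0,0,1,2,-1.5,0,0,0,0,1,0,0,0,0,0,0,1,0,0,0,0,0,0,1]
}}

```text
clock: 7.38
eef_pos: [682.6, -151.9, 228.4]
eef_rot: [3.141, -0.001, -2.869]
wrist_force: [-0.2, 0.2, -0.8]
finger_gap: 60.0
finger_force: 40.0
```

```bash
python3 w.py w4
```

```text
7.3833 [ 682.62044879 -151.94705085  228.38227337] [ 3.14085281e+00 -1.25573770e-03 -2.86919895e+00] [-0.27  0.64  0.95 -0.    1.56 -2.11] [-0.25  0.16 -0.78] 59.95913420885309
```

View pics/w4.png

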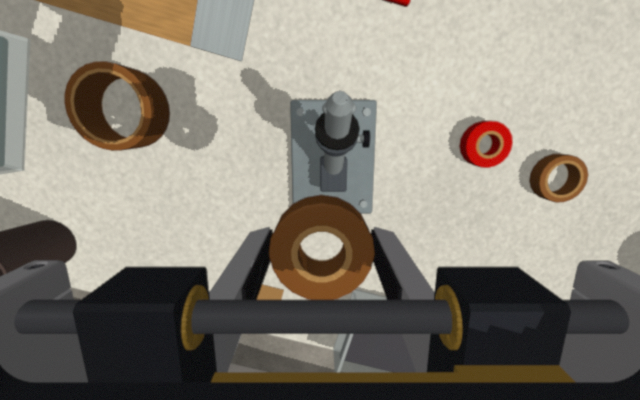

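The wrist view shows the roll held squarely at (322,247), with the spindle tip at (340,98) and its black disc at (337,132). I'll fit the spindle's axis and the held roll.

```bash
cat > sp.py <<'E'
from h import *
from scipy.optimize import least_squares
def fit(P,lab,free=False):
    P=P.reshape(-1,3);O0=np.array([616.4,-153.5,110]);
    def fr(p):
        th=p[2];u=np.array([np.cos(th),np.sin(th),0]);y=np.array([-u[1],u[0],0]);a=-.5*u+[0,0,.866]
        return O0+np.array([p[0],p[1],0]),u,y,a
    p=np.array([0,0,.2731])
    for it in range(4):
        O,u,y,a=fr(p);D=P-O;s=D@a;r=np.linalg.norm(D-np.outer(s,a),axis=1)
        Q=P[(s>17)&(s<44)&(r<17-it)]
        Q=Q[Q[:,2]>112]
        def res(q):
            O,u,y,a=fr(np.r_[q,p[2]][:3] if not free else q);D=Q-O;s=D@a
            return np.linalg.norm(D-np.outer(s,a),axis=1)-12
        f=least_squares(res,p if free else p[:2],loss="soft_l1",f_scale=.7);p=np.r_[f.x,p[2]][:3] if not free else f.x
    O,u,y,a=fr(p);D=P-O;s=D@a;r=np.linalg.norm(D-np.outer(s,a),axis=1)
    tip=s[(r<9)&(s>40)&(s<75)]
    print(lab,"O",O.round(2),"yaw",p[2].round(4),"n",len(Q),"res",np.median(abs(res(f.x))).round(2),"tip s",np.percentile(tip,[90,97]).round(1) if len(tip) else 0)
Z=np.load("w4M.npz");Mw={k:Z[k] for k in "KRt"}
cl={"wrist":cloud(np.load("w4.npy"),Mw),"top":cloud(np.load("top0.npy"),manip.camera_model("top")),"scene":cloud(np.load("scene0.npy"),manip.camera_model("scene"))}
for k,P in cl.items(): fit(P,k); fit(P,k+" free",True)
# plate front edge points in wrist
P=cl["wrist"];m=(abs(P[...,2]-12)<4)&(P[...,0]>560)&(P[...,0]<760)&(P[...,1]>-240)&(P[...,1]<-60)
r=cv2.minAreaRect(P[m][:,:2].astype(np.float32));print("plate wrist",r,cv2.boxPoints(r).round(1).tolist())
# held roll, tool frame
im=cv2.imread("pics/w4.png");hsv=cv2.cvtColor(im,cv2.COLOR_BGR2HSV);w=cv2.inRange(hsv,(4,70,30),(22,255,255));w[:190]=0;w[302:]=0;w[:,:265]=0;w[:,380:]=0
w[(P[...,2]<250-14)|(P[...,2]>275)]=0
T=np.array([682.62,-151.95,228.38]);zt=T[2]+33
c,h=cv2.findContours(w,cv2.RETR_CCOMP,cv2.CHAIN_APPROX_NONE)
for i,k in enumerate(c):
    if len(k)<25: continue
    q=np.array([(lambda o,d:(o+d*(zt-o[2])/d[2])[:2])(*ray("",*x[0],M=Mw)) for x in k])-T[:2]
    x=np.array([-.963,-.27]);y=np.array([-.27,.963])
    print("roll","hole" if h[0][i][3]>=0 else "outer",len(k),"along toolx/lvl y",[np.round(v,1) for v in cv2.fitEllipse(np.c_[q@x,q@y].astype(np.float32))])
Q=P[w>0];Q=Q[Q[:,2]>258];A=np.c_[Q[:,:2]-T[:2],np.ones(len(Q))];cf=np.linalg.lstsq(A,Q[:,2],rcond=None)[0];print("top plane slope",cf.round(3),"z-T at centre",cf[2]-T[2],len(Q))
E
python3 sp.py
```

```text
wrist O [ 617.62 -155.31  110.  ] yaw 0.2731 n 480 res 0.24 tip s [53.7 54.1]
wrist free O [ 617.65 -155.4   110.  ] yaw 0.2671 n 480 res 0.25 tip s [53.7 54.1]
top O [ 616.56 -153.67  110.  ] yaw 0.2731 n 36 res 0.45 tip s [55.6 55.8]
top free O [ 616.66 -153.96  110.  ] yaw 0.2547 n 36 res 0.47 tip s [55.6 55.8]
scene O [ 618.97 -155.57  110.  ] yaw 0.2731 n 96 res 0.62 tip s [55.  55.4]
scene free O [ 618.95 -155.45  110.  ] yaw 0.2809 n 96 res 0.64 tip s [55.  55.5]
plate wrist ((656.4728393554688, -144.64816284179688), (147.78524780273438, 110.00261688232422), 15.56240177154541) [[570.5, -111.5], [600.0, -217.5], [742.4000244140625, -177.8000030517578], [712.9000244140625, -71.80000305175781]]
roll outer 296 along toolx/lvl y [array([ 0.7, -0.6]), array([57.9, 61.6]), np.float64(89.1)]
roll hole 103 along toolx/lvl y [array([ 3.4, -0.6]), array([17.7, 23.6]), np.float64(0.1)]
top plane slope [ 1.00000e-03 -1.00000e-03  2.60543e+02] z-T at centre 32.162989618078484 6475
```

>>> {"name": "jog_arm", "arguments": {
  "rows": [-1.25,-0.18,0,0.0176,-0.0631,0,1,-1.25,-0.18,0,0.0176,-0.0631,0,1,-1.25,-0.18,0,0.0176,-0.0631,0,1,-1.25,-0.18,0,0.0176,-0.0631,0,1,-1.25,-0.18,0,0.0176,-0.0631,0,1,-1.25,-0.18,0,0.0176,-0.0631,0,1,-1.25,-0.18,0,0.0176,-0.0631,0,1,-1.25,-0.18,0,0.0176,-0.0631,0,1,-1.25,-0.18,0,0,0,0,1,0,0,-1.1,0,0,0,1,0,0,-1.1,0,0,0,1,0,0,-1.1,0,0,0,1,0,0,0,0,0,0,1,0,0,0,0,0,0,1,0,0,0,0,0,0,1]
}}

```text
clock: 8.68
eef_pos: [575.1, -160.7, 200.2]
eef_rot: [-3.139, 0.512, -2.879]
wrist_force: [0.1, 0.6, 0.1]
finger_gap: 60.0
finger_force: 40.0
```

```bash
cat > st.py <<'E'
from h import *
from scipy.spatial.transform import Rotation as Ro
s=manip.read_state();R=Ro.from_euler("xyz",s["eef_rot"]).as_matrix();tz=R[:,2]
a=np.array([-.4816,-.1344,.866]);y=np.array([-.2687,.9632,0]);x=np.cross(y,a);O=np.array([617.6,-155.35,110])
c=s["eef_pos"]-21.7*tz-0.5*y;D=c-O
print("t",s["clock"],"TCP",s["eef_pos"].round(1),"roll in spindle x,y,z",(D@x).round(2),(D@y).round(2),(D@a).round(2),"tool tilt about x,y (rad)",np.round([tz@x,tz@y],4),"F xyz",*(np.round(s["wrist_force"]@v,2) for v in(x,y,a)),"gap",s["finger_gap"].round(1),"M",s["moment"].round(2))
E
python3 st.py
```

```text
Traceback (most recent call last):
  File "st.py", line 6, in <module>
    print("t",s["clock"],"TCP",s["eef_pos"].round(1),"roll in spindle x,y,z",(D@x).round(2),(D@y).round(2),(D@a).round(2),"tool tilt about x,y (rad)",np.round([tz@x,tz@y],4),"F xyz",*(np.round(s["wrist_force"]@v,2) for v in(x,y,a)),"gap",s["finger_gap"].round(1),"M",s["moment"].round(2))
                                                                                                                                                                                                                                              ^^^^^^^^^^^^^^^^^^^^^
AttributeError: 'float' object has no attribute 'round'
```

```bash
sed -i 's/s\["finger_gap"\].round(1)/round(s["finger_gap"],1)/' st.py; cat >> st.py <<'E'
import sys
if len(sys.argv)>1:
    q=O+float(sys.argv[1])*a-(c-s["eef_pos"])*0
    yt=y*np.sign(R[:,1]@y);Rt=np.c_[np.cross(yt,-a),yt,-a];rv=Ro.from_matrix(Rt@R.T).as_rotvec()
    tcp=O+float(sys.argv[1])*a-21.7*a+0.5*y
    print("need cm",((tcp-s["eef_pos"])/10).round(3),"rotvec",rv.round(4))
E
python3 st.py 85
```

```text
t 8.6833 TCP [ 575.1 -160.7  200.2] roll in spindle x,y,z 8.61 5.91 121.0 tool tilt about x,y (rad) [-0.012  -0.0075] F xyz 0.24 0.54 -0.06 gap 60.0 M [ 0.    0.26 -0.06]
need cm [ 1.193 -0.265 -3.536] rotvec [ 0.0057 -0.0109  0.0107]
```

>>> {"name": "jog_arm", "arguments": {
  "rows": [0.15,-0.033,-0.44,0.0007,-0.0014,0.0013,1,0.15,-0.033,-0.44,0.0007,-0.0014,0.0013,1,0.15,-0.033,-0.44,0.0007,-0.0014,0.0013,1,0.15,-0.033,-0.44,0.0007,-0.0014,0.0013,1,0.15,-0.033,-0.44,0.0007,-0.0014,0.0013,1,0.15,-0.033,-0.44,0.0007,-0.0014,0.0013,1,0.15,-0.033,-0.44,0.0007,-0.0014,0.0013,1,0.15,-0.033,-0.44,0.0007,-0.0014,0.0013,1,0,0,0,0,0,0,1,0,0,0,0,0,0,1,0,0,0,0,0,0,1]
}}

```text
clock: 9.6
eef_pos: [591.6, -156.4, 170.4]
eef_rot: [-3.138, 0.51, -2.884]
wrist_force: [0.5, -0.9, -0.6]
finger_gap: 60.0
finger_force: 40.0
```

```bash
python3 st.py 70; python3 - <<'E'
from h import *
p,d=manip.camera("scene");np.save("s5.npy",d);cv2.imwrite("pics/s5.png",cv2.resize(p[180:330,230:400],None,fx=4,fy=4,interpolation=cv2.INTER_CUBIC)[:600])
E
```

```text
t 9.6 TCP [ 591.6 -156.4  170.4] roll in spindle x,y,z 8.52 5.66 86.65 tool tilt about x,y (rad) [-0.0134 -0.0106] F xyz -0.04 -1.0 -0.61 gap 60.0 M [-0.05  0.3   0.03]
need cm [ 0.262 -0.491 -1.854] rotvec [ 0.0065 -0.012   0.0161]
```

View pics/s5.png

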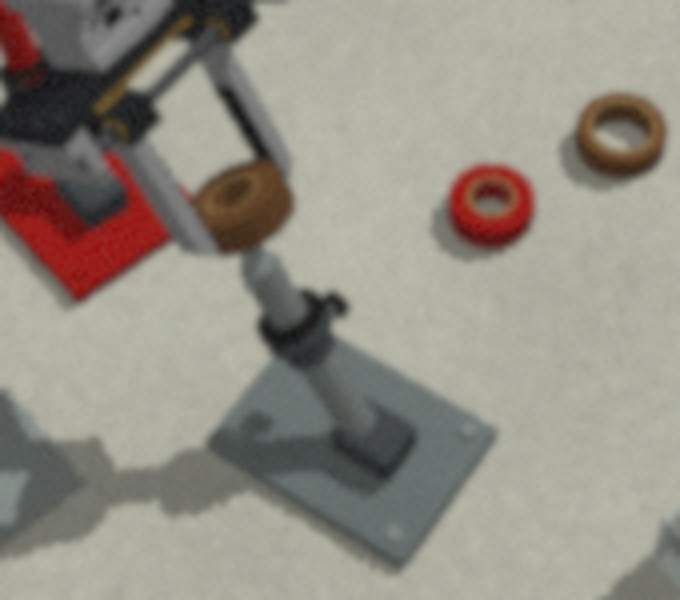

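The picture shows the roll just above the tip but a few mm to the side. The arm didn't follow the commanded shift, so I'll check the joints.

```bash
python3 - <<'E'
from h import *
s=manip.read_state();print(s["joints"].round(4),s["eef_pos"],s["eef_rot"],s["qd"].round(4))
E
```

```text
[-0.4707  0.2332  1.7425  0.456   0.8215 -2.5539] [ 591.58943244 -156.46741415  170.46101706] [-3.13783723  0.51043639 -2.88382076] [-0.0007 -0.0027 -0.0001 -0.0001  0.0001  0.0006]
```

>>> {"name": "jog_arm", "arguments": {
  "rows": [0,0,0.5,0,0,0,1,0,0,0.5,0,0,0,1,0,0,0,0,0,0,1,0,0,0,0,0,0,1,0,0,0,0,0,0,1,0,0,0,0,0,0,1]
}}

```text
clock: 10.15
eef_pos: [591.5, -156.4, 180.1]
eef_rot: [-3.138, 0.51, -2.884]
wrist_force: [0.1, 0.3, 0.0]
finger_gap: 59.9
finger_force: 40.0
```

```bash
python3 - <<'E'
from h import *
s=manip.read_state();print(s["joints"].round(4),s["eef_pos"],s["eef_rot"],s["qd"].round(4))
E
python3 st.py 75
```

```text
[-0.4706  0.2222  1.7318  0.4472  0.8415 -2.5407] [ 591.48383407 -156.36352683  180.10364418] [-3.13825538  0.51004638 -2.88398268] [-0.0004  0.0016 -0.0012  0.0003 -0.0006 -0.001 ]
t 10.15 TCP [ 591.5 -156.4  180.1] roll in spindle x,y,z 13.33 5.77 95.12 tool tilt about x,y (rad) [-0.0137 -0.0104] F xyz 0.17 0.23 -0.08 gap 59.9 M [-0.05  0.28  0.04]
need cm [ 0.031 -0.567 -2.395] rotvec [ 0.0064 -0.0123  0.0161]
```

Joint 6 sits at its -2.55 limit. The roll is round, so I'll turn the tool 0.5 rad about the spindle axis to free it.

>>> {"name": "jog_arm", "arguments": {
  "rows": [0,-0.1,0,0.0401,0.0112,-0.0722,1,0,-0.1,0,0.0401,0.0112,-0.0722,1,0,-0.1,0,0.0401,0.0112,-0.0722,1,0,-0.1,0,0.0401,0.0112,-0.0722,1,0,-0.1,0,0.0401,0.0112,-0.0722,1,0,0,0,0.0401,0.0112,-0.0722,1,0,0,0,0,0,0,1,0,0,0,0,0,0,1,0,0,0,0,0,0,1]
}}

```text
clock: 10.9
eef_pos: [591.5, -161.4, 180.1]
eef_rot: [2.88, 0.439, 2.844]
wrist_force: [0.2, 0.2, -0.5]
finger_gap: 59.8
finger_force: 40.0
```

```bash
cat > st.py <<'E'
from h import *
import sys
from scipy.spatial.transform import Rotation as Ro
s=manip.read_state();R=Ro.from_euler("xyz",s["eef_rot"]).as_matrix();tz=R[:,2]
a=np.array([-.4816,-.1344,.866]);y=np.array([-.2687,.9632,0]);x=np.cross(y,a);O=np.array([617.6,-155.35,110])
c=s["eef_pos"]-21.7*tz-0.5*R[:,1];D=c-O
print("t",s["clock"],"TCP",s["eef_pos"].round(1),"q",s["joints"].round(2),"\nroll in spindle x,y,z",*(np.round(D@v,2) for v in(x,y,a)),"tilt",np.round([tz@x,tz@y],4),"F xyz",*(np.round(s["wrist_force"]@v,2) for v in(x,y,a)),"gap",round(s["finger_gap"],1),"M",s["moment"].round(2))
for z in map(float,sys.argv[1:]):
    print("to z",z,"cm",((O+z*a-c)/10).round(3),"rotvec (about TCP)",np.cross(tz,-a).round(4), "extra shift cm",(np.cross(np.cross(tz,-a),21.7*tz)/10).round(3))
E
python3 st.py 90 70
```

```text
t 10.9 TCP [ 591.5 -161.4  180.1] q [-0.48  0.23  1.72  0.45  0.86 -2.05] 
roll in spindle x,y,z 12.03 0.86 95.8 tilt [-0.0172 -0.0029] F xyz -0.02 0.09 -0.52 gap 59.8 M [-0.1   0.27 -0.04]
to z 90.0 cm [-0.701 -0.285 -1.104] rotvec (about TCP) [ 0.0071 -0.0158  0.0015] extra shift cm [0.03  0.015 0.018]
to z 70.0 cm [ 0.262 -0.016 -2.836] rotvec (about TCP) [ 0.0071 -0.0158  0.0015] extra shift cm [0.03  0.015 0.018]
```

>>> {"name": "jog_arm", "arguments": {
  "rows": [-0.17,-0.07,-0.27,0.0018,-0.004,0.0004,1,-0.17,-0.07,-0.27,0.0018,-0.004,0.0004,1,-0.17,-0.07,-0.27,0.0018,-0.004,0.0004,1,-0.17,-0.07,-0.27,0.0017,-0.0038,0.0004,1,0,0,0,0,0,0,1,0,0,0,0,0,0,1,0,0,0,0,0,0,1]
}}

```text
clock: 11.48
eef_pos: [584.8, -164.3, 169.6]
eef_rot: [2.866, 0.451, 2.838]
wrist_force: [0.6, -0.1, -0.2]
finger_gap: 59.9
finger_force: 40.0
```

```bash
python3 st.py 66 45
```

```text
t 11.4833 TCP [ 584.8 -164.3  169.6] q [-0.5   0.23  1.76  0.49  0.83 -2.11] 
roll in spindle x,y,z 0.1 -0.24 90.28 tilt [ 0.0002 -0.0001] F xyz 0.42 -0.25 -0.45 gap 59.9 M [-0.09  0.27 -0.  ]
to z 66.0 cm [ 1.155  0.346 -2.108] rotvec (about TCP) [0.0001 0.0002 0.0001] extra shift cm [-0.  0. -0.]
to z 45.0 cm [ 2.166  0.629 -3.926] rotvec (about TCP) [0.0001 0.0002 0.0001] extra shift cm [-0.  0. -0.]
```

>>> {"name": "jog_arm", "arguments": {
  "rows": [0.193,0.058,-0.346,0,0,0,1,0.193,0.058,-0.346,0,0,0,1,0.193,0.058,-0.346,0,0,0,1,0.193,0.058,-0.346,0,0,0,1,0.193,0.058,-0.346,0,0,0,1,0.193,0.058,-0.346,0,0,0,1,0.072,0.02,-0.13,0,0,0,1,0.072,0.02,-0.13,0,0,0,1,0.072,0.02,-0.13,0,0,0,1,0.072,0.02,-0.13,0,0,0,1,0.072,0.02,-0.13,0,0,0,1,0.072,0.02,-0.13,0,0,0,1,0,0,0,0,0,0,1,0,0,0,0,0,0,1]
}}

```text
clock: 12.65
eef_pos: [600.6, -159.5, 140.8]
eef_rot: [2.866, 0.451, 2.838]
wrist_force: [-0.1, -0.3, -0.8]
finger_gap: 60.1
finger_force: 40.0
```

```bash
python3 st.py 52
```

```text
t 12.65 TCP [ 600.6 -159.5  140.8] q [-0.48  0.29  1.75  0.51  0.77 -2.12] 
roll in spindle x,y,z 0.06 0.11 57.12 tilt [0.     0.0001] F xyz -0.59 -0.26 -0.62 gap 60.1 M [-0.04  0.3  -0.01]
to z 52.0 cm [ 0.245  0.056 -0.447] rotvec (about TCP) [-0.0001  0.     -0.    ] extra shift cm [-0. -0. -0.]
```

>>> {"name": "jog_arm", "arguments": {
  "rows": [0.048,0.013,-0.087,0,0,0,1,0.048,0.013,-0.087,0,0,0,1,0.048,0.013,-0.087,0,0,0,1,0.048,0.013,-0.087,0,0,0,1,0.048,0.013,-0.087,0,0,0,1,0.048,0.013,-0.087,0,0,0,1,0,0,0,0,0,0,1]
}}

```text
clock: 13.23
eef_pos: [603.6, -158.6, 135.6]
eef_rot: [2.865, 0.451, 2.838]
wrist_force: [-1.1, 1.6, 0.8]
finger_gap: 59.9
finger_force: 40.0
```

```bash
python3 st.py
```

```text
t 13.2333 TCP [ 603.6 -158.6  135.6] q [-0.47  0.3   1.75  0.52  0.76 -2.12] 
roll in spindle x,y,z 0.07 0.19 51.06 tilt [0.0001 0.0003] F xyz -0.15 1.88 1.06 gap 59.9 M [0.14 0.39 0.09]
```

>>> {"name": "jog_arm", "arguments": {
  "rows": [0.04,0.03,-0.087,0,0,0,1,0.044,0.024,-0.087,0,0,0,1,0.048,0.013,-0.087,0,0,0,1,0,0,0,0,0,0,1]
}}

```text
clock: 13.57
eef_pos: [604.9, -158.1, 133.2]
eef_rot: [2.866, 0.451, 2.837]
wrist_force: [-0.2, 1.0, 0.5]
finger_gap: 60.0
finger_force: 40.0
```

```bash
python3 st.py
```

```text
t 13.5667 TCP [ 604.9 -158.1  133.2] q [-0.47  0.31  1.75  0.52  0.75 -2.12] 
roll in spindle x,y,z 0.14 0.32 48.3 tilt [ 0.0004 -0.0001] F xyz 0.33 1.02 0.35 gap 60.0 M [0.13 0.19 0.15]
```

>>> {"name": "jog_arm", "arguments": {
  "rows": [0.048,0.013,-0.087,0,0,0,1,0.048,0.013,-0.087,0,0,0,1,0.048,0.013,-0.087,0,0,0,1,0,0,0,0,0,0,1]
}}

```text
clock: 13.9
eef_pos: [606.3, -157.7, 130.4]
eef_rot: [2.866, 0.451, 2.837]
wrist_force: [-0.6, 0.7, 0.8]
finger_gap: 59.5
finger_force: 40.0
```

```bash
python3 st.py
```

```text
t 13.9 TCP [ 606.3 -157.7  130.4] q [-0.47  0.31  1.75  0.52  0.75 -2.12] 
roll in spindle x,y,z 0.01 0.34 45.1 tilt [0.0002 0.    ] F xyz 0.04 0.81 0.88 gap 59.5 M [0.13 0.22 0.09]
```

>>> {"name": "jog_arm", "arguments": {
  "rows": [0.048,0.013,-0.087,0,0,0,1,0.048,0.013,-0.087,0,0,0,1,0.048,0.013,-0.087,0,0,0,1,0.048,0.013,-0.087,0,0,0,1,0.048,0.013,-0.087,0,0,0,1,0.048,0.013,-0.087,0,0,0,1,0.048,0.013,-0.087,0,0,0,1,0.048,0.013,-0.087,0,0,0,1]
}}

```text
clock: 14.57
eef_pos: [610.1, -156.8, 123.7]
eef_rot: [2.866, 0.451, 2.838]
wrist_force: [-6.2, 0.5, 5.9]
finger_gap: 59.6
finger_force: 40.0
```

```bash
python3 st.py
```

```text
t 14.5667 TCP [ 610.1 -156.8  123.7] q [-0.46  0.33  1.74  0.52  0.73 -2.13] 
roll in spindle x,y,z 0.04 0.21 37.31 tilt [ 0.0002 -0.0002] F xyz -2.11 2.12 8.08 gap 59.6 M [0.09 0.65 0.17]
```

>>> {"name": "jog_arm", "arguments": {
  "rows": [0.048,0.013,-0.087,0,0,0,1,0.048,0.013,-0.087,0,0,0,1,0.048,0.013,-0.087,0,0,0,1,0.048,0.013,-0.087,0,0,0,1,0.048,0.013,-0.087,0,0,0,1,0.048,0.013,-0.087,0,0,0,1,0.048,0.013,-0.087,0,0,0,1,0.048,0.013,-0.087,0,0,0,1]
}}

```text
clock: 15.23
eef_pos: [614.0, -155.7, 116.7]
eef_rot: [2.866, 0.451, 2.838]
wrist_force: [-5.7, -0.0, 6.0]
finger_gap: 59.4
finger_force: 40.0
```

```bash
python3 st.py
```

```text
t 15.2333 TCP [ 614.  -155.7  116.7] q [-0.46  0.35  1.74  0.53  0.72 -2.13] 
roll in spindle x,y,z 0.01 0.21 29.27 tilt [ 0.0002 -0.0001] F xyz -1.76 1.48 7.93 gap 59.4 M [0.11 0.65 0.13]
```

>>> {"name": "jog_arm", "arguments": {
  "rows": [0.048,0.013,-0.087,0,0,0,1,0.048,0.013,-0.087,0,0,0,1,0.048,0.013,-0.087,0,0,0,1,0.048,0.013,-0.087,0,0,0,1,0.048,0.013,-0.087,0,0,0,1,0.048,0.013,-0.087,0,0,0,1,0.024,0.007,-0.043,0,0,0,1,0,0,0,0,0,0,1]
}}

```text
clock: 15.9
eef_pos: [617.1, -154.8, 110.6]
eef_rot: [2.866, 0.451, 2.838]
wrist_force: [-0.3, -0.4, -1.2]
finger_gap: 59.7
finger_force: 40.0
```

```bash
python3 st.py
```

```text
t 15.9 TCP [ 617.1 -154.8  110.6] q [-0.45  0.36  1.74  0.53  0.71 -2.14] 
roll in spindle x,y,z -0.25 0.27 22.35 tilt [-0.0002  0.0002] F xyz -0.95 -0.31 -0.84 gap 59.7 M [-0.07  0.31 -0.02]
```

Past the balls, with the force gone. Now I'll feel for the pad in 0.5 mm rows.

>>> {"name": "jog_arm", "arguments": {
  "rows": [0.024,0.007,-0.043,0,0,0,1,0.024,0.007,-0.043,0,0,0,1,0.024,0.007,-0.043,0,0,0,1,0.024,0.007,-0.043,0,0,0,1,0,0,0,0,0,0,1]
}}

```text
clock: 16.32
eef_pos: [618.1, -154.5, 109.0]
eef_rot: [2.866, 0.451, 2.837]
wrist_force: [0.1, -0.3, -0.9]
finger_gap: 59.9
finger_force: 40.0
```

```bash
python3 st.py
```

```text
t 16.3167 TCP [ 618.1 -154.5  109. ] q [-0.45  0.36  1.74  0.54  0.71 -2.14] 
roll in spindle x,y,z -0.14 0.29 20.53 tilt [0.     0.0001] F xyz -0.43 -0.35 -0.77 gap 59.9 M [-0.08  0.26  0.03]
```

>>> {"name": "jog_arm", "arguments": {
  "rows": [0.024,0.007,-0.043,0,0,0,1,0.024,0.007,-0.043,0,0,0,1,0.024,0.007,-0.043,0,0,0,1,0,0,0,0,0,0,1]
}}

```text
clock: 16.65
eef_pos: [618.8, -154.2, 107.7]
eef_rot: [2.866, 0.451, 2.838]
wrist_force: [-0.5, -0.4, -0.6]
finger_gap: 59.8
finger_force: 40.0
```

```bash
python3 st.py
```

```text
t 16.65 TCP [ 618.8 -154.2  107.7] q [-0.45  0.37  1.74  0.54  0.71 -2.14] 
roll in spindle x,y,z -0.17 0.34 19.0 tilt [-0.0001  0.0002] F xyz -0.84 -0.23 -0.24 gap 59.8 M [-0.06  0.22  0.05]
```

>>> {"name": "jog_arm", "arguments": {
  "rows": [0.024,0.007,-0.043,0,0,0,1,0.024,0.006,-0.043,0,0,0,1,0.024,0.007,-0.043,0,0,0,1,0.024,0.006,-0.043,0,0,0,1,0,0,0,0,0,0,1]
}}

```text
clock: 17.07
eef_pos: [619.7, -154.0, 106.0]
eef_rot: [2.866, 0.451, 2.838]
wrist_force: [0.6, -0.8, -0.8]
finger_gap: 59.6
finger_force: 40.0
```

```bash
python3 st.py
```

```text
t 17.0667 TCP [ 619.7 -154.   106. ] q [-0.45  0.37  1.74  0.54  0.7  -2.14] 
roll in spindle x,y,z -0.15 0.31 17.02 tilt [-0.      0.0002] F xyz -0.09 -0.96 -0.83 gap 59.6 M [-0.03  0.31 -0.07]
```

>>> {"name": "jog_arm", "arguments": {
  "rows": [0.024,0.007,-0.043,0,0,0,1,0.024,0.006,-0.043,0,0,0,1,0.024,0.007,-0.043,0,0,0,1,0.024,0.006,-0.043,0,0,0,1,0,0,0,0,0,0,1]
}}

```text
clock: 17.48
eef_pos: [620.7, -153.7, 104.4]
eef_rot: [2.866, 0.451, 2.838]
wrist_force: [-1.3, -0.6, 0.7]
finger_gap: 60.0
finger_force: 40.0
```

```bash
python3 st.py
```

```text
t 17.4833 TCP [ 620.7 -153.7  104.4] q [-0.45  0.37  1.73  0.54  0.7  -2.14] 
roll in spindle x,y,z -0.08 0.28 15.12 tilt [0.0001 0.0001] F xyz -0.91 -0.24 1.29 gap 60.0 M [-0.04  0.37  0.03]
```

Possibly the first touch (1.3 N, about 2 N over baseline). Pressing on.

>>> {"name": "jog_arm", "arguments": {
  "rows": [0.024,0.007,-0.043,0,0,0,1,0.024,0.006,-0.043,0,0,0,1,0,0,0,0,0,0,1]
}}

```text
clock: 17.73
eef_pos: [621.2, -153.7, 103.7]
eef_rot: [2.866, 0.451, 2.838]
wrist_force: [-3.9, 0.1, 3.2]
finger_gap: 59.7
finger_force: 40.0
```

```bash
python3 st.py
```

```text
t 17.7333 TCP [ 621.2 -153.7  103.7] q [-0.45  0.38  1.73  0.54  0.7  -2.14] 
roll in spindle x,y,z -0.04 0.23 14.27 tilt [0.0002 0.    ] F xyz -1.68 1.13 4.63 gap 59.7 M [0.06 0.57 0.06]
```

>>> {"name": "jog_arm", "arguments": {
  "rows": [0.024,0.007,-0.043,0,0,0,1,0.024,0.006,-0.043,0,0,0,1,0.02,0.006,-0.035,0,0,0,1,0,0,0,0,0,0,1,0,0,0,0,0,0,1,0,0,0,0,0,0,1]
}}

```text
clock: 18.23
eef_pos: [621.8, -153.5, 102.7]
eef_rot: [2.866, 0.451, 2.838]
wrist_force: [-8.3, -0.2, 6.5]
finger_gap: 60.3
finger_force: 40.0
```

```bash
python3 st.py
```

```text
t 18.2333 TCP [ 621.8 -153.5  102.7] q [-0.45  0.38  1.73  0.54  0.7  -2.14] 
roll in spindle x,y,z 0.0 0.24 13.13 tilt [0.0002 0.    ] F xyz -3.71 2.04 9.65 gap 60.3 M [0.09 0.95 0.2 ]
```

>>> {"name": "jog_arm", "arguments": {
  "rows": [0.018,0.005,-0.033,0,0,0,1,0,0,0,0,0,0,1,0,0,0,0,0,0,1,0,0,0,0,0,0,1,0,0,0,0,0,0,1,0,0,0,0,0,0,1,0,0,0,0,0,0,1,0,0,0,0,0,0,1]
}}

```text
clock: 18.9
eef_pos: [621.9, -153.5, 102.5]
eef_rot: [2.866, 0.451, 2.838]
wrist_force: [-9.1, 0.5, 7.9]
finger_gap: 59.7
finger_force: 40.0
```

```bash
python3 st.py
```

```text
t 18.9 TCP [ 621.9 -153.5  102.5] q [-0.45  0.38  1.73  0.54  0.7  -2.14] 
roll in spindle x,y,z 0.03 0.21 12.84 tilt [ 0.0003 -0.    ] F xyz -3.51 2.89 11.18 gap 59.7 M [0.15 1.02 0.18]
```

>>> {"name": "jog_arm", "arguments": {
  "rows": [-0.024,-0.007,0.043,0,0,0,1,-0.024,-0.007,0.043,0,0,0,1,-0.024,-0.006,0.043,0,0,0,1,-0.024,-0.006,0.043,0,0,0,1,0,0,0,0,0,0,1,0,0,0,0,0,0,0.25,0,0,0,0,0,0,0.25,0,0,0,0,0,0,0.25,0,0,0,0,0,0,0,0,0,0,0,0,0,0,0,0,0,0,0,0,0,0,0,0,0,0,0,0,0,0,0,0,0,0,0,0,0,0,0,0,0]
}}

```text
invalid input
```

```bash
python3 st.py
```

```text
t 18.9 TCP [ 621.9 -153.5  102.5] q [-0.45  0.38  1.73  0.54  0.7  -2.14] 
roll in spindle x,y,z 0.03 0.21 12.84 tilt [ 0.0003 -0.    ] F xyz -3.51 2.89 11.18 gap 59.7 M [0.15 1.02 0.18]
```

The list had a wrong number count, so the whole call was refused. I'll send it again.

>>> {"name": "jog_arm", "arguments": {
  "rows": [-0.024,-0.007,0.043,0,0,0,1,-0.024,-0.007,0.043,0,0,0,1,-0.024,-0.006,0.043,0,0,0,1,-0.024,-0.006,0.043,0,0,0,1,0,0,0,0,0,0,1]
}}

```text
clock: 19.32
eef_pos: [621.1, -153.7, 103.8]
eef_rot: [2.866, 0.451, 2.837]
wrist_force: [-3.1, -0.4, 3.1]
finger_gap: 59.9
finger_force: 40.0
```

```bash
python3 st.py
```

```text
t 19.3167 TCP [ 621.1 -153.7  103.8] q [-0.45  0.38  1.73  0.54  0.7  -2.14] 
roll in spindle x,y,z -0.07 0.23 14.46 tilt [ 0.0002 -0.0001] F xyz -1.14 0.47 4.27 gap 59.9 M [-0.05  0.46  0.1 ]
```

>>> {"name": "jog_arm", "arguments": {
  "rows": [0,0,0,0,0,0,0.25,0,0,0,0,0,0,0.25,0,0,0,0,0,0,0,0,0,0,0,0,0,0,0,0,0,0,0,0,0,0,0,0,0,0,0,0,0,0,0,0,0,0,0]
}}

```text
clock: 19.9
eef_pos: [621.1, -153.6, 103.7]
eef_rot: [2.866, 0.451, 2.837]
wrist_force: [0.7, -0.3, -0.8]
finger_gap: 93.8
finger_force: 0.0
```

```bash
python3 st.py
```

```text
t 19.9 TCP [ 621.1 -153.6  103.7] q [-0.45  0.38  1.73  0.54  0.7  -2.14] 
roll in spindle x,y,z -0.1 0.27 14.35 tilt [0.0001 0.0001] F xyz 0.12 -0.5 -0.94 gap 93.8 M [-0.05  0.17  0.03]
```

>>> {"name": "jog_arm", "arguments": {
  "rows": [-0.24,-0.067,0.433,0,0,0,0,-0.48,-0.134,0.866,0,0,0,0,-0.48,-0.134,0.866,0,0,0,0,-0.48,-0.134,0.866,0,0,0,0,-0.48,-0.134,0.866,0,0,0,0,-0.48,-0.134,0.866,0,0,0,0,-0.48,-0.134,0.866,0,0,0,0,-0.48,-0.134,0.866,0,0,0,0,-0.48,-0.134,0.866,0,0,0,0,-0.48,-0.134,0.866,0,0,0,0,-0.48,-0.134,0.866,0,0,0,0,-0.48,-0.134,0.866,0,0,0,0,0,0,0,0,0,0,0,0,0,0,0,0,0,0]
}}

```text
clock: 21.07
eef_pos: [565.8, -169.2, 203.8]
eef_rot: [2.866, 0.452, 2.837]
wrist_force: [-0.3, 0.3, -0.1]
finger_gap: 93.8
finger_force: 0.0
```

```bash
python3 - <<'E'
from h import *
p,d=manip.camera("scene");cv2.imwrite("pics/s6.png",cv2.resize(p[180:330,230:400],None,fx=4,fy=4,interpolation=cv2.INTER_CUBIC)[:600])
M=manip.camera_model("scene");P=cloud(d,M);w=cv2.inRange(cv2.cvtColor(p,cv2.COLOR_BGR2HSV),(4,70,30),(22,255,255))
a=np.array([-.4816,-.1344,.866]);O=np.array([619,-155.6,110]);D=P-O;s=D@a;r=np.linalg.norm(D-s[...,None]*a,axis=-1)
m=(w>0)&(r<40)&(abs(s-15)<30);print("roll pts",m.sum(),"s range",np.percentile(s[m],[2,10,50,90,98]).round(1),"r",np.percentile(r[m],[2,50,98]).round(1))
E
```

```text
roll pts 324 s range [ 5.8  9.2 24.3 27.  27.7] r [14.4 28.2 31.8]
```

View pics/s6.png

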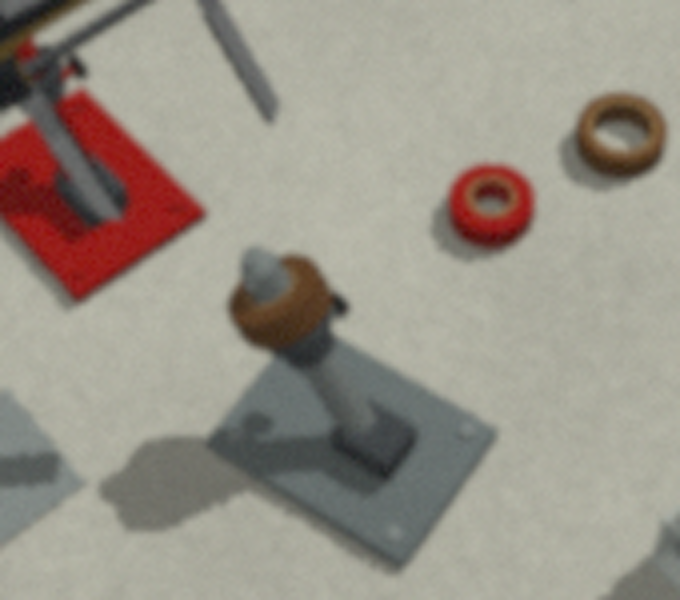

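The roll sits on the spindle against the disc at crop (280,300). Its top face measures z ≈ 26, so its centre is near 15 mm, and the gripper is clear.

```bash
python3 -c "
from cell import manip;print(manip.sign_off())"
```

```text
the job is handed in; nothing more can be done
None
```

The narrow-core roll is on the spindle past the spring balls, pressed home at about 11–12 N for more than half a second, released with its centre at about z = 15 mm, and the job is handed in (no verdict was returned).

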